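# Hold the insert basket ready over the food warmer

### The arm

A 6-joint arm with a two-finger parallel gripper is mounted at the origin on the work surface. World frame = base frame: x ahead of the robot, y to its left, z up, the work surface at z = 0. Lengths are in mm, angles in rad, forces in N, time in s.
With the tool pointing down it reaches from about 350 to 975 mm from the base axis. Payload 7.1 kg.
Tool frame: the origin (TCP) lies midway between the tips of the shut fingers; the grasp point (between the pads) lies 19 mm behind it (env.grasp_offset is the distance from the TCP to the grasp point, in mm); z points along the fingers, y is the line along which they close (so a half turn about z gives the same grasp; the last joint's range is limited). The gripper opens to 88 mm and grips with 3 to 60 N. Pads are 20 mm wide; open, the fingers measure 115 mm over their backs; the gripper's body (75 mm by 178 mm) begins 61 mm behind the grasp point.
Start: joints at [1.262, 0.423, 1.63, -0, 1.089, -0.019], TCP at [178.569, 598.931, 222.675] pointing down, gripper open.
Joint ranges: [-3, 3], [-0.9, 2.11], [0.09, 2.58], [-1.31, 4.45], [0.11, 2.69], [-2.54, 2.54]. Speed limits (rad/s): [2.39, 2.39, 3.01, 3.14, 3.14, 3.14].

### API

Orientations are given as a 3x3 rotation matrix whose columns are the frame's x, y, z axes.
In Python, from rig import status, cams, env gives the robot as it stands. The module is installed in compiled form; this text tells all that it offers.
- The arm moves only by the tool servo_tool, never from a script. Its argument "motion" is a list of rows, each a list of 2 entries, a list of its own where there are three numbers: the shift along the tool's x, y, z in m, then the turn about the tool's z in rad. In form: [[[x, y, z], roll], ...]. A call has 1 to 12 rows; each row is the pose to reach, as a shift and turn from the pose commanded when the call began, along the tool's axes at that moment; what a row does not reach only later rows make up. A row lasts 1/8 s, in which the tool goes at most 62.5 mm and 10.7 degrees, less where a joint would pass 70% of its speed; a pose out of reach is approached as far as the arm can. A call with a gripper value outside its range is refused whole. "fingers" is the opening, from 0 (shut) to 1 (fully open), set as the call begins (left out, the last holds). The fingers move at their own pace and stop on an object; the grip force is fixed at half the most. Time passes only in rows, so rows that repeat a pose let the fingers close. It gives the time, the measured TCP pose, the force, the opening and the grip force at its end, in the units of the state.
- status.get_obs(): the state, without advancing time (a new reading comes with each control period).
- cams.grab_frame(name): name is "scene" or "top"; returns a dict with "pixels" (384x512x3 uint8, red, green, blue), "fx", "fy", "cx", "cy" (pixels), "extrinsics" (4x4, takes a point from world to camera coordinates). Camera axes: x right, y down, z forward; pixel columns grow to the right and rows downward; lengths in mm; the calibration is good to about 2 mm. A picture is of the moment at which its call begins. There is no depth.
- env.hand_in(): hands the job in; it is judged then, once.
The state is a dict: "time": time; "joint_pos": joint angles; "dq": joint speeds; "joint_torque": joint torques, N m; "position": TCP position; "orientation": TCP orientation; "force": force on the tool from outside, world axes, zero at the start; "torque": the same for the moment, N m; "finger_gap": finger opening in mm; "grip_force": force on a finger pad.
Only numpy, scipy, OpenCV 4.12 (cv2) and the standard library are available. Lean on these libraries where they do the work, as an engineer would, in place of code of your own. Each camera call takes 0.05 s, during which the arm holds its last target. There are 200 camera calls.

### The job

Lift the food warmer's clear cover by its red bar, bringing it gently up onto its stop, and leave it standing fully open. Then take the steel basket by its green handle out of the white draining crate, carry it over the bottles without knocking anything, and hold it level, squared up with the warmer's opening and centred over it, about 15 mm above the rim and never touching the warmer. Finish like that, still holding the basket in the air, ready for the cook to call for it to be lowered.

Things in the scene. Friction and masses are not known exactly. Their poses are not given: they have to be found in the camera images.
- warmer: fixed stainless counter-top food warmer, a box 180 (x) x 150 (y) x 90 mm high, open at the top; origin at the centre of its underside on the counter; x points from its front (control knob, facing roughly the robot) to its hinge side, z up. It may stand on the robot's left or right
- well (a point): centre of the warmer's rectangular opening, in the plane of its top rim, 90 mm above the counter; opening 156 mm along x, 116 mm along y, 78 mm deep; axes as the warmer's
- cover (a joint): angle in rad of the warmer's clear cover (dark steel frame): 0 = lying closed on the rim, 1.65 = against its stop, just past upright. The cover starts closed or a little ajar; its stiff hinge (0.4 N m of friction, about 2 N at the bar) keeps it wherever it is left
- cover_hinge (a point): middle of the cover's hinge axis, at the warmer's far (+x) edge, 90 mm in x from its centre and 96 mm above the counter; the axis lies along the warmer's y. The cover is 182 mm long and 148 mm wide
- cover_bar (a point): middle of the red round bar by which the cover is lifted: 12 mm thick, parallel to the hinge axis and 220 mm from it, in the cover's plane, 38 mm clear of the cover's front edge, with 100 mm free between its two arms; it can turn in a light pinch. Closed, it is 96 mm above the counter and 40 mm in front of the warmer; opening carries it up and over in an arc away from the robot to about 315 mm height
- rack: fixed white slatted draining crate, 220 (x) x 160 (y) x 80 mm high, walls and floor 5 mm, open top; origin at the centre of its underside; it stands on the side of the bottles opposite to the warmer
- basket: loose perforated steel insert basket, 130 (x) x 86 (y) x 60 mm high, 0.2 to 0.35 kg, standing upright in the crate; origin at the centre of its underside, z up; half-turn symmetric
- basket_grip (a point): middle of the basket's green handle, a round bar 12 mm thick and 110 mm long along the basket's x, 102 mm above the basket's underside, centred; steel struts join its ends to the basket's end walls; nothing else under it but the open basket
- bottle_amber: loose amber bottle, red cap, 48 mm across, 150 mm high, standing between crate and warmer; origin at the centre of its underside; must not be disturbed
- bottle_green: loose green bottle, white cap, 48 mm across, 150 mm high, standing between crate and warmer, farther from the robot; origin at the centre of its underside; must not be disturbed
- bowl: loose blue bowl, 104 mm across, 45 mm high, standing on the kitchen scale beyond the bottles; origin at the centre of its underside; must not be disturbed
- scale: loose white kitchen scale, 120 (x) x 150 (y) x 28 mm high, beyond the bottles, carrying the blue bowl; origin at the centre of its underside; must not be disturbed
There are look-alikes about, which are no part of the job. There is more than one size of the scale; the job needs the smallest.

How it is judged:
By the outcome, as a careful person would: the job done as asked, in the order asked, and still so for the second after the job is handed in, while the arm keeps its last pose, push and grip.
It also fails if it takes over 64 s, if anything falls off the work surface, if the arm or the gripper's body presses on something with over 40 N, if the wrist force passes 120 N, or if a joint passes its speed limit or range.

## Working session

There is one attempt and no reset: what is moved stays moved. The work goes in short steps, Python scripts to look and compute and a tool call to move; the robot and the scene stay as the last step left them, time stands still between calls to the robot, and variables do not carry over. Pictures are saved under pics/ and viewed, at most 10 in all, crops included, and the job is handed in when it is done.

Besides the shell and the picture viewer there is one more tool, called after "Call:" as a command line: name --argument value ..., lists and objects as JSON in quotes. servo_tool: Moves the arm, as the interface text tells. Its arguments: {"type":"object","properties":{"motion":{"type":"array","items":{"type":"array"}},"fingers":{"type":"number"}},"required":["motion"]}

```bash
mkdir -p pics
cat > h.py <<'E'
import numpy as np, cv2
from rig import status, cams, env
def grab(n):
    f=cams.grab_frame(n); f={k:(np.array(v) if k in('pixels','extrinsics') else v) for k,v in f.items()}
    return f
def save(f,p,up=1): cv2.imwrite(p,cv2.resize(f['pixels'][:,:,::-1],None,fx=up,fy=up,interpolation=cv2.INTER_CUBIC))
def ray(f,uv):
    uv=np.atleast_2d(np.asarray(uv,float)); E=f['extrinsics'];R=E[:3,:3];t=E[:3,3]
    d=np.c_[(uv[:,0]-f['cx'])/f['fx'],(uv[:,1]-f['cy'])/f['fy'],np.ones(len(uv))]@R
    return -R.T@t,d
def onz(f,uv,z):
    c,d=ray(f,uv); return c+d*((z-c[2])/d[:,2])[:,None]
def proj(f,P):
    P=np.atleast_2d(P); E=f['extrinsics']; c=P@E[:3,:3].T+E[:3,3]
    return np.c_[c[:,0]/c[:,2]*f['fx']+f['cx'],c[:,1]/c[:,2]*f['fy']+f['cy']]
E
python3 - <<'E'
from h import *
for n in('scene','top'):
    f=grab(n); save(f,f'pics/{n}0.png',1.56); np.savez(f'{n}0.npz',**f)
    print(n,f['fx'],f['cx'],f['cy']); print(f['extrinsics'].round(3)); c,_=ray(f,[0,0]); print(c)
o=status.get_obs(); print(o)
E
```

```text
scene 465.6105977446343 257.27583106925596 197.52998778079726
[[-1.780000e-01  9.840000e-01 -1.900000e-02  1.847460e+02]
 [ 7.490000e-01  1.220000e-01 -6.510000e-01 -3.285110e+02]
 [-6.380000e-01 -1.300000e-01 -7.590000e-01  1.628484e+03]
 [ 0.000000e+00  0.000000e+00  0.000000e+00  1.000000e+00]]
[1318.51286685   70.79750951 1024.94922265]
top 462.76919230520167 253.42032729823944 193.77319130876649
[[-1.100000e-02 -1.000000e+00 -1.000000e-03 -6.103600e+01]
 [-9.890000e-01  1.100000e-02 -1.500000e-01  5.308490e+02]
 [ 1.500000e-01 -0.000000e+00 -9.890000e-01  1.451315e+03]
 [ 0.000000e+00  0.000000e+00  0.000000e+00  1.000000e+00]]
[ 306.11829655  -66.44067236 1514.50227753]
{'time': 0.1, 'joint_pos': array([ 1.26199353e+00,  4.23771044e-01,  1.63055863e+00, -1.73682452e-05,
        1.08858753e+00, -1.90057824e-02]), 'dq': array([ 1.98455739e-03, -1.70497617e-03, -2.13819424e-03, -1.09450009e-03,
       -1.74597662e-03, -1.41978991e-05]), 'joint_torque': array([ 1.04414401e-04, -5.45612955e+01, -2.74325913e+01,  6.44386327e-02,
        1.88305427e-02, -6.65581297e-05]), 'position': array([178.43901486, 598.49558374, 221.99687847]), 'orientation': array([[-9.58304204e-01,  2.85749720e-01, -3.87893306e-04],
       [ 2.85749983e-01,  9.58303367e-01, -1.26656749e-03],
       [ 9.79815437e-06, -1.32459746e-03, -9.99999123e-01]]), 'force': array([-0.29468973,  0.43041389, -0.41167895]), 'torque': array([-0.03567393, -0.02201203,  0.00221649]), 'grip_force': 0.0, 'finger_gap': 87.69135632738879}
```

View pics/scene0.png

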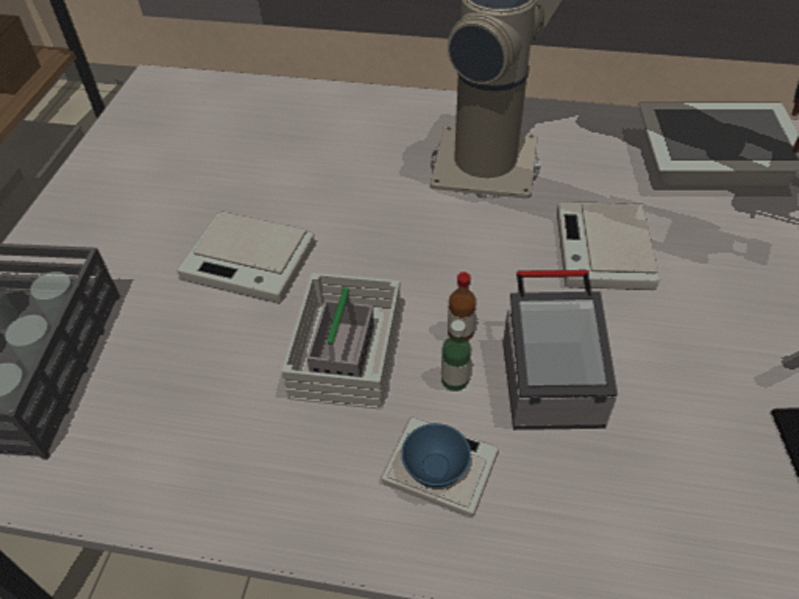

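View pics/top0.png

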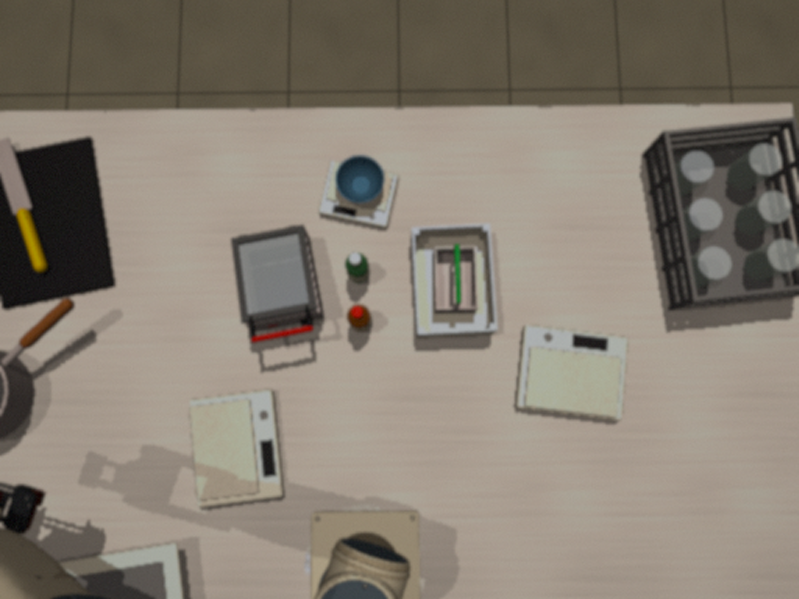

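The scene view has the red bar at about (552,273), the warmer at (560,350), the green handle at (338,315) and the bottles at (460,330), all in upscaled pixels. In the top view the warmer is at (277,275), its red bar at (282,333), the crate at (453,280) and the handle at (457,273). Next I measure them by colour.

```bash
cat >> h.py <<'E'
def blobs(f,col,mn=12):
    hsv=cv2.cvtColor(f['pixels'],cv2.COLOR_RGB2HSV); H,S,V=[hsv[...,i].astype(int) for i in range(3)]
    m={'red':((H<8)|(H>172))&(S>170)&(V>70),'green':(H>45)&(H<80)&(S>110)&(V>40)}[col].astype(np.uint8)
    n,l,s,c=cv2.connectedComponentsWithStats(m); out=[]
    for i in range(1,n):
        if s[i,4]<mn: continue
        p=np.argwhere(l==i)[:,::-1].astype(float); 
        (cx,cy),(w,h),a=cv2.minAreaRect(p.astype(np.float32)); mu=p.mean(0); u=np.linalg.svd(p-mu,full_matrices=False)[2][0]
        t=(p-mu)@u; out.append((s[i,4],mu,mu+u*(t.min()-.5),mu+u*(t.max()+.5)))
    return out
def tri(f,p,g,q):
    c1,d1=ray(f,p);c2,d2=ray(g,q);d1=d1[0];d2=d2[0]
    A=np.c_[d1,-d2]; s=np.linalg.lstsq(A,c2-c1,rcond=None)[0]; a=c1+s[0]*d1;b=c2+s[1]*d2
    return (a+b)/2,np.linalg.norm(a-b)
E
python3 - <<'E'
from h import *
s,t=[dict(np.load(f'{n}0.npz')) for n in('scene','top')]
for c in('red','green'):
    for n,f in(('scene',s),('top',t)):
        for b in blobs(f,c): print(c,n,b[0],*[x.round(1) for x in b[1:]])
save(dict(pixels=t['pixels'][135:235,135:330]),'pics/tz.png',4)
save(dict(pixels=s['pixels'][165:285,180:400]),'pics/sz.png',3.6)
E
```

```text
red scene 128 [353.4 174.9] [376.5 174.8] [331.5 175. ]
red scene 39 [296.9 177.9] [294.1 175.1] [299.4 180.4]
red top 52 [228.6 199.6] [224.3 198.9] [232.8 200.3]
red top 124 [180.8 213.4] [199.6 209.7] [161.4 217.3]
green scene 133 [216.3 201.9] [221.6 184.4] [210.8 219.8]
green top 96 [292.9 173. ] [292.3 156.5] [293.8 193.5]
green top 52 [228.9 172.1] [234.9 170.7] [223.1 173.5]
```

View pics/tz.png

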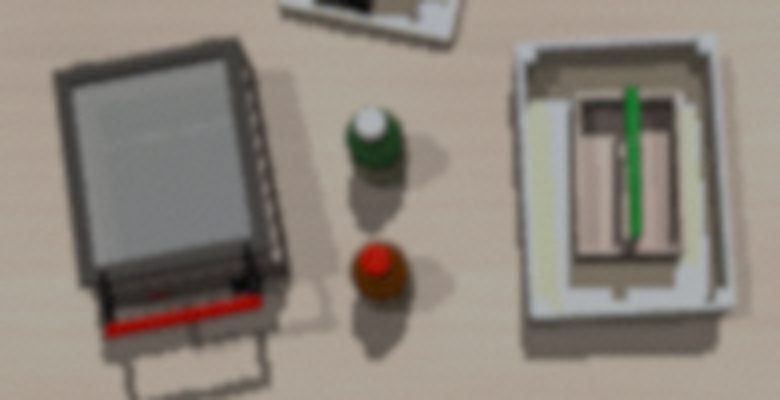

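View pics/sz.png

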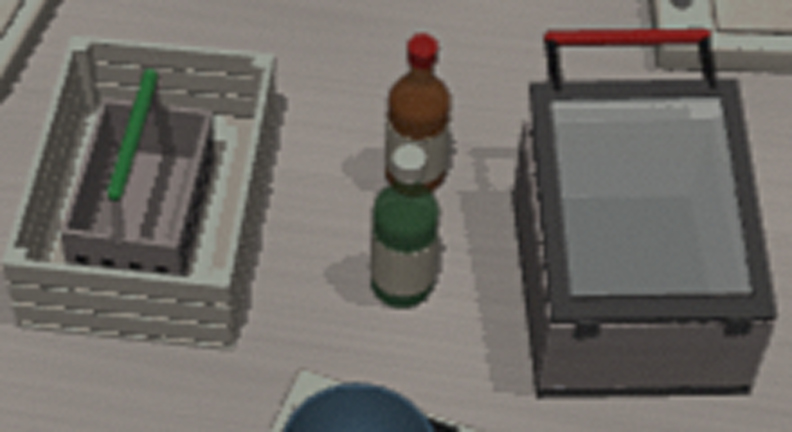

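The crops show the cover hinge edge at top-crop (57,73)-(238,42). The hinge-side bottom corners of the warmer are at scene-crop (540,395) and (750,392). The basket sits in the right half of the crate.

Run:
```python
from h import *
s,t=[dict(np.load(f'{n}0.npz')) for n in('scene','top')]
T=lambda *p:np.array(p)/4+135-.375; S=lambda *p:np.array(p)/3.6+[180,165]-.36
def seg(name,a,b):
    a=np.ravel(a);b=np.ravel(b);v=b-a
    print(name,a.round(1),b.round(1),'mid',((a+b)/2).round(1),'len',np.linalg.norm(v).round(1),'ang',np.degrees(np.arctan2(v[1],v[0])).round(1))
def tr(p,q):
    x,e=tri(s,p,t,q); print('   gap',round(e,1)); return x
seg('bar',tr([331.5,175],[199.6,209.7]),tr([376.5,174.8],[161.4,217.3]))
print('barmid',tri(s,[353.4,174.9],t,[180.8,213.4]))
seg('handle',tr([221.6,184.4],[293.8,193.5]),tr([210.8,219.8],[292.3,156.5]))
print('hmid',tri(s,[216.3,201.9],t,[292.9,173]))
seg('warm base hinge',onz(s,S(540,395),0),onz(s,S(750,392),0))
seg('cover hinge edge top z96',onz(t,T(240,42),96),onz(t,T(57,73),96))
seg('cover hinge edge tri',tr(S(540,318),T(240,42)),tr(S(773,318),T(57,73)))
seg('cover front edge tri',tr(S(530,85),T(250,250)),tr(S(735,82),T(85,278)))
seg('rack R',onz(t,T(733,305),80),onz(t,T(716,40),80))
seg('rack L',onz(t,T(530,317),80),onz(t,T(517,45),80))
seg('basket R',onz(t,T(677,257),65),onz(t,T(672,98),65))
seg('basket L',onz(t,T(578,257),65),onz(t,T(580,98),65))
print('amber cap',tri(s,[296.9,177.9],t,T(376,261)),'green cap',tri(s,S(408,157),t,T(370,122)))
print('green base', onz(t,T(376,138),100))
print(proj(t,[[178,598,222]]))
```

```text
gap 1.2
   gap 2.1
bar [468.3  95.  141.8] [447.  209.6 139.6] mid [457.7 152.3 140.7] len 116.5 ang 100.5
barmid (array([457.94832786, 151.0866561 , 140.80328973]), np.float64(0.9577120760019322))
   gap 2.4
   gap 0.1
handle [ 518.8 -189.5  110.2] [ 636.3 -189.1  106. ] mid [ 577.5 -189.3  108.1] len 117.6 ang 0.2
hmid (array([ 582.40183415, -188.22668166,  112.73354342]), np.float64(1.9202606097961294))
warm base hinge [678.7 121.2   0. ] [651.9 266.    0. ] mid [665.3 193.6   0. ] len 147.3 ang 100.5
cover hinge edge top z96 [678.7 116.9  96. ] [655.3 260.5  96. ] mid [667.  188.7  96. ] len 145.5 ang 99.3
   gap 5.1
   gap 2.1
cover hinge edge tri [679.1 114.4  95.4] [655.2 261.5  96.4] mid [667.1 188.   95.9] len 149.0 ang 99.2
   gap 15.4
   gap 3.5
cover front edge tri [508.1  95.3 134.4] [487.1 228.  137.8] mid [497.6 161.7 136.1] len 134.3 ang 99.0
rack R [ 468.  -267.1   80. ] [ 680.4 -260.2   80. ] mid [ 574.2 -263.6   80. ] len 212.5 ang 1.8
rack L [ 460.3 -108.7   80. ] [ 678.1 -101.7   80. ] mid [ 569.2 -105.2   80. ] len 217.9 ang 1.9
basket R [ 508.3 -226.1   65. ] [ 637.  -225.6   65. ] mid [ 572.6 -225.8   65. ] len 128.6 ang 0.2
basket L [ 509.2 -147.8   65. ] [ 637.8 -151.9   65. ] mid [ 573.5 -149.9   65. ] len 128.6 ang -1.8
amber cap (array([496.43661602,   8.0661908 , 145.61826995]), np.float64(1.0830797242751138)) green cap (array([601.61832397,  11.73151104, 149.6369916 ]), np.float64(0.35302364617100623))
green base [[599.60248202   9.74333655 100.        ]]
[[ 10.27651093 314.36521577]]
```

Call:
servo_tool --motion '[[[-0.036, -0.032, 0], 0.1], [[-0.072, -0.063, 0], 0.2], [[-0.108, -0.095, 0], 0.3], [[-0.144, -0.127, 0], 0.4], [[-0.18, -0.159, 0], 0.5], [[-0.216, -0.19, 0], 0.6], [[-0.252, -0.222, 0], 0.7], [[-0.288, -0.254, 0], 0.8], [[-0.324, -0.286, 0], 0.9], [[-0.36, -0.317, 0], 1.0], [[-0.3954, -0.3488, 0.01], 1.106], [[-0.3954, -0.3488, 0.03], 1.106]]' --fingers 0.34

```text
time: 1.6
position: [459.8, 149.5, 192.9]
orientation: [[-0.169, 0.986, 0.002], [0.986, 0.169, 0.0], [-0.0, 0.002, -1.0]]
force: [0.5, 0.5, -0.4]
finger_gap: 29.8
grip_force: 0.0
```

Run:
```python
from h import *
s=grab('scene');t=grab('top')
o=status.get_obs();print(o['position'])
for n,f in(('scene',s),('top',t)):
    for b in blobs(f,'red'): print(n,b[0],*[x.round(1) for x in b[1:]])
    print(proj(f,o['position']+[0,0,0]))
a=s['pixels'][100:220,290:430];b=t['pixels'][150:270,120:260]
save(dict(pixels=np.hstack([a,b])),'pics/g1.png',2.8)
```

```text
[456.61162582 150.42635427 190.8784103 ]
scene 114 [353.5 174.6] [376.5 174. ] [331.5 175.1]
scene 46 [296.7 178.5] [297.2 174.4] [296.1 183.6]
[[355.69155028 160.81076866]]
top 48 [228.6 199.8] [232.1 202.4] [225.  197.1]
top 31 [194.6 210.6] [189.5 211.9] [199.6 209.4]
[[178.1297279  211.98387017]]
```

View pics/g1.png

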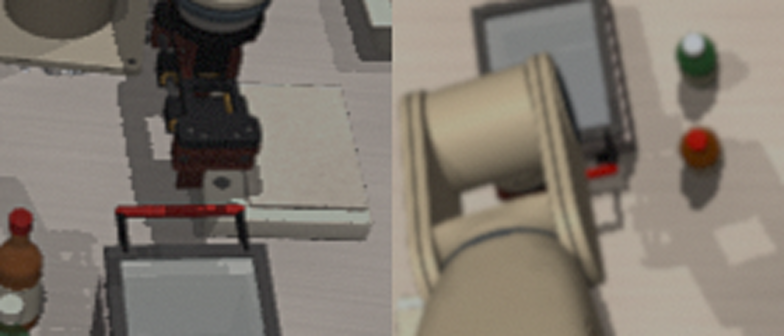

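The scene crop shows the gripper just beyond the red bar, which spans crop (118-243, 210), with the fingers descending toward its middle. The top view is blocked by the arm. I descend now.

Call:
servo_tool --motion '[[[0, 0, 0.015], 0], [[0, 0, 0.03], 0], [[0, 0, 0.045], 0], [[0, 0, 0.055], 0], [[0, 0, 0.065], 0], [[0, 0, 0.072], 0], [[0, 0, 0.072], 0]]'

```text
time: 2.58
position: [457.6, 151.6, 120.2]
orientation: [[-0.174, 0.985, -0.001], [0.985, 0.174, -0.0], [-0.0, -0.001, -1.0]]
force: [-0.3, -1.0, 0.4]
finger_gap: 29.9
grip_force: 0.0
```

Run:
```python
from h import *
s=grab('scene')
o=status.get_obs();print(o['position'],o['force'])
print((proj(s,o['position']+[0,0,19])-[290,100])*5)
save(dict(pixels=s['pixels'][100:220,290:430]),'pics/g2.png',5)
```

```text
[457.80689247 151.68144418 120.58292047] [ 0.02551308 -0.39505337 -0.17120088]
[[316.90683168 376.08181364]]
```

View pics/g2.png

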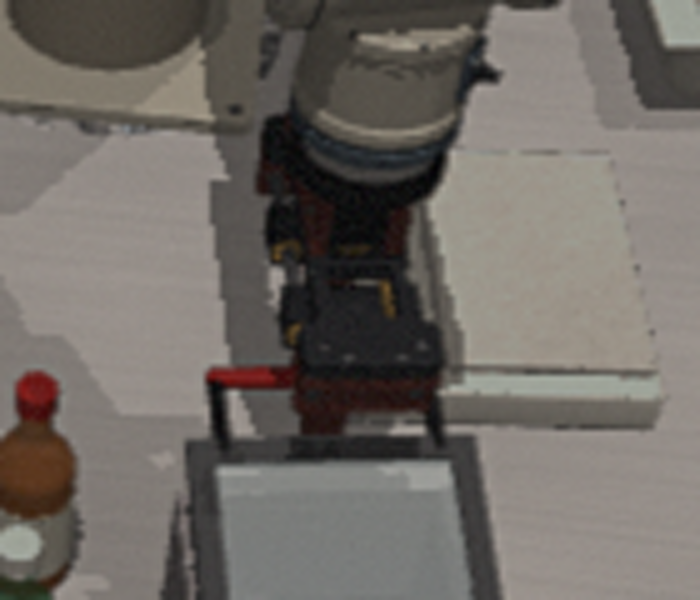

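The near finger, at crop (320,415), sits between the bar and the cover's front edge and is centred on the bar. I close on it.

Call:
servo_tool --motion '[[[0, 0, 0], 0], [[0, 0, 0], 0], [[0, 0, 0], 0], [[0, 0, 0], 0], [[0, 0, 0], 0]]' --fingers 0

```text
time: 3.25
position: [456.4, 151.4, 120.4]
orientation: [[-0.174, 0.985, -0.003], [0.985, 0.174, -0.001], [-0.0, -0.003, -1.0]]
force: [-5.4, 0.5, 3.0]
finger_gap: 11.4
grip_force: 30.0
```

Run:
```python
from h import *
o=status.get_obs();print(o['position'],o['force'],o['finger_gap'],o['grip_force'])
a0=.205
for a in np.linspace(a0,1.64,30):
    print(a.round(3),(.22*(np.cos(a0)-np.cos(a))).round(4),(-.22*(np.sin(a)-np.sin(a0))).round(4))
```

```text
[456.37194567 151.38648642 120.42715844] [-5.35038397  0.52360925  2.96028301] 11.37560646048214 29.987483024597168
0.205 0.0 -0.0
0.254 0.0025 -0.0106
0.304 0.0055 -0.0211
0.353 0.009 -0.0314
0.403 0.013 -0.0415
0.452 0.0175 -0.0514
0.502 0.0225 -0.0611
0.551 0.028 -0.0705
0.601 0.0339 -0.0796
0.65 0.0403 -0.0884
0.7 0.0471 -0.0969
0.749 0.0543 -0.1051
0.799 0.0619 -0.1128
0.848 0.0699 -0.1202
0.898 0.0783 -0.1272
0.947 0.0869 -0.1338
0.997 0.0959 -0.1399
1.046 0.1052 -0.1456
1.096 0.1148 -0.1508
1.145 0.1246 -0.1556
1.195 0.1346 -0.1598
1.244 0.1448 -0.1636
1.294 0.1552 -0.1668
1.343 0.1657 -0.1695
1.393 0.1764 -0.1717
1.442 0.1872 -0.1734
1.492 0.198 -0.1745
1.541 0.2088 -0.1751
1.591 0.2197 -0.1752
1.64 0.2306 -0.1747
```

Call:
servo_tool --motion '[[[0, 0.0013, -0.006], 0], [[0, 0.004, -0.016], 0], [[0, 0.0073, -0.0265], 0], [[0, 0.011, -0.0365], 0], [[0, 0.0152, -0.0465], 0], [[0, 0.02, -0.0563], 0], [[0, 0.0252, -0.0658], 0], [[0, 0.031, -0.0751], 0], [[0, 0.0371, -0.084], 0], [[0, 0.0437, -0.0927], 0], [[0, 0.0507, -0.101], 0], [[0, 0.0543, -0.1051], 0]]'

```text
time: 4.75
position: [506.6, 160.7, 226.5]
orientation: [[-0.174, 0.985, -0.01], [0.985, 0.174, -0.001], [0.001, -0.01, -1.0]]
force: [-21.8, 0.1, 13.8]
finger_gap: 10.9
grip_force: 30.0
```

Run:
```python
import numpy as np
for a in np.r_[np.arange(.75,1.36,.05),np.arange(1.39,1.68,.04)]: print(a.round(3),((216.5-220*np.cos(a)-1.4-54.3)/1e3).round(4),(-(220*np.sin(a)-39.25-105.1)/1e3).round(4))
```

```text
0.75 -0.0002 -0.0056
0.8 0.0075 -0.0135
0.85 0.0156 -0.0209
0.9 0.024 -0.028
0.95 0.0328 -0.0346
1.0 0.0419 -0.0408
1.05 0.0513 -0.0465
1.1 0.061 -0.0517
1.15 0.0709 -0.0565
1.2 0.0811 -0.0607
1.25 0.0914 -0.0644
1.3 0.102 -0.0676
1.35 0.1126 -0.0703
1.39 0.1212 -0.0721
1.43 0.1299 -0.0735
1.47 0.1387 -0.0745
1.51 0.1474 -0.0752
1.55 0.1562 -0.0756
1.59 0.165 -0.0756
1.63 0.1738 -0.0753
1.67 0.1826 -0.0746
```

Call:
servo_tool --motion '[[[0, -0.0002, -0.0056], 0], [[0, 0.0075, -0.0135], 0], [[0, 0.0156, -0.0209], 0], [[0, 0.024, -0.028], 0], [[0, 0.0328, -0.0346], 0], [[0, 0.0419, -0.0408], 0], [[0, 0.0513, -0.0465], 0], [[0, 0.061, -0.0517], 0], [[0, 0.0709, -0.0565], 0], [[0, 0.0811, -0.0607], 0], [[0, 0.0914, -0.0644], 0], [[0, 0.102, -0.0676], 0]]'

```text
time: 6.25
position: [612.6, 179.2, 295.4]
orientation: [[-0.174, 0.985, 0.001], [0.985, 0.174, 0.0], [0.0, 0.001, -1.0]]
force: [-4.2, 1.5, 2.8]
finger_gap: 11.3
grip_force: 30.0
```

Call:
servo_tool --motion '[[[0, 0.0106, -0.0027], 0], [[0, 0.0192, -0.0045], 0], [[0, 0.0279, -0.0059], 0], [[0, 0.0367, -0.0069], 0], [[0, 0.0454, -0.0076], 0], [[0, 0.052, -0.0079], 0], [[0, 0.0575, -0.008], 0], [[0, 0.062, -0.008], 0], [[0, 0.065, -0.008], 0], [[0, 0.068, -0.0078], 0], [[0, 0.07, -0.0078], 0], [[0, 0.07, -0.0078], 0]]'

```text
time: 7.75
position: [681.1, 191.5, 301.3]
orientation: [[-0.174, 0.985, 0.001], [0.985, 0.174, 0.001], [0.0, 0.001, -1.0]]
force: [-1.8, 4.5, 3.1]
finger_gap: 11.3
grip_force: 30.0
```

Call:
servo_tool --motion '[[[0, 0.001, 0], 0], [[0, 0.002, 0.0001], 0], [[0, 0.003, 0.0001], 0], [[0, 0.004, 0.0002], 0], [[0, 0.005, 0.0003], 0], [[0, 0.006, 0.0003], 0], [[0, 0.006, 0.0003], 0]]'

```text
time: 8.62
position: [686.1, 192.3, 300.9]
orientation: [[-0.174, 0.985, -0.001], [0.985, 0.174, 0.0], [0.0, -0.001, -1.0]]
force: [-4.4, 2.7, 4.1]
finger_gap: 11.0
grip_force: 30.0
```

Call:
servo_tool --motion '[[[0, 0.001, 0], 0], [[0, 0.002, 0], 0], [[0, 0.003, 0.0001], 0], [[0, 0.003, 0.0001], 0]]'

```text
time: 9.12
position: [686.2, 192.3, 300.8]
orientation: [[-0.174, 0.985, -0.008], [0.985, 0.174, -0.001], [-0.0, -0.008, -1.0]]
force: [-15.8, 1.3, 10.5]
finger_gap: 11.3
grip_force: 30.0
```

The cover is on its stop: the force rose with no further motion. I relax the push, release and rise.

Call:
servo_tool --motion '[[[0, -0.0015, 0], 0], [[0, -0.0028, 0], 0], [[0, -0.0028, 0], 0]]'

```text
time: 9.5
position: [686.1, 192.2, 300.9]
orientation: [[-0.174, 0.985, -0.001], [0.985, 0.174, -0.0], [0.0, -0.001, -1.0]]
force: [-5.7, 3.6, 5.6]
finger_gap: 11.2
grip_force: 30.0
```

Call:
servo_tool --motion '[[[0, 0, 0], 0], [[0, 0, 0], 0], [[0, 0, 0], 0], [[0, 0, -0.01], 0], [[0, 0, -0.025], 0], [[0, 0, -0.045], 0], [[0, 0, -0.07], 0], [[0, 0, -0.09], 0], [[0, 0, -0.09], 0]]' --fingers 0.3

```text
time: 10.62
position: [687.6, 192.4, 393.8]
orientation: [[-0.174, 0.985, 0.004], [0.985, 0.174, 0.001], [0.0, 0.005, -1.0]]
force: [-0.4, -0.2, 0.0]
finger_gap: 26.2
grip_force: 0.0
```

Run:
```python
from h import *
s=grab('scene');t=grab('top')
o=status.get_obs();print(o['time'],o['position'],o['force'],o['joint_pos'])
for n,f in(('scene',s),('top',t)):
    for c in('red','green'):
        for b in blobs(f,c): print(n,c,b[0],*[x.round(1) for x in b[1:]])
    np.savez(f'{n}1.npz',**f)
print(onz(t,[292.9,173],107))
save(dict(pixels=np.hstack([s['pixels'][100:300,170:420],t['pixels'][100:300,110:330]])),'pics/o1.png',1.7)
```

```text
10.725 [686.56473558 192.12555286 390.56430149] [-0.45777443 -0.21500734 -0.29908724] [ 2.56174552e-01  4.35322780e-01  1.22968859e+00 -2.34096405e-05
  1.47683607e+00  8.11898147e-02]
scene red 51 [296.7 178.8] [297.1 174.4] [296.3 183.6]
scene red 253 [380.4 198.9] [352.5 199.6] [412.5 198.1]
scene green 133 [216.3 201.9] [221.7 184.4] [210.8 219.8]
top red 25 [170.2 119. ] [163.5 119.8] [176.5 118.1]
top red 47 [228.5 199.7] [232.3 201.5] [224.5 197.8]
top green 95 [292.9 172.9] [292.3 156.5] [293.8 193.5]
top green 49 [229.  172.2] [234.7 170.9] [223.3 173.6]
[[ 583.73789069 -189.67434432  107.        ]]
```

View pics/o1.png

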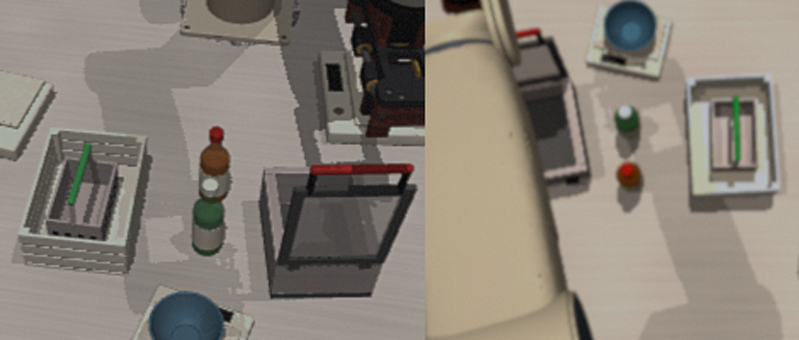

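The cover stands open, with the red bar at crop (360,168) and the basket untouched at (85,190). I move above the handle.

Call:
servo_tool --motion '[[[-0.02, -0.01, 0], 0.1], [[-0.05, -0.025, 0], 0.25], [[-0.085, -0.042, 0], 0.42], [[-0.12, -0.059, 0], 0.59], [[-0.155, -0.076, 0.01], 0.76], [[-0.19, -0.093, 0.03], 0.93], [[-0.225, -0.11, 0.055], 1.1], [[-0.26, -0.127, 0.08], 1.27], [[-0.295, -0.144, 0.105], 1.44], [[-0.325, -0.159, 0.13], 1.6], [[-0.3568, -0.1745, 0.15], 1.746], [[-0.3568, -0.1745, 0.17], 1.746]]' --fingers 0.6

```text
time: 12.22
position: [575.4, -191.5, 218.8]
orientation: [[1.0, -0.005, -0.002], [-0.005, -1.0, 0.0], [-0.002, -0.0, -1.0]]
force: [0.1, 0.4, -0.1]
finger_gap: 52.5
grip_force: 0.0
```

Run:
```python
from h import *
s=grab('scene');t=grab('top')
o=status.get_obs();print(o['time'],o['position'],o['orientation'].round(3),o['finger_gap'])
for n,f in(('scene',s),('top',t)):
    for c in('red','green'):
        for b in blobs(f,c): print(n,c,b[0],*[x.round(1) for x in b[1:]])
# cover bar (a=1.65) and handle, arm-free side
print('scene handle@107',onz(s,[[216.3,201.9],[221.6,184.4],[210.8,219.8]],107),'top',onz(t,[[292.9,173],[293.8,193.5],[292.3,156.5]],107))
```

```text
12.325 [ 574.5939135  -189.49562452  217.38661261] [[ 1.    -0.001 -0.006]
 [-0.001 -1.     0.002]
 [-0.006 -0.002 -1.   ]] 52.98984621295649
scene red 51 [296.8 178.8] [296.7 174.4] [297.  183.5]
scene red 263 [383.1 199.2] [352.5 199.8] [412.5 198.6]
scene green 132 [216.3 201.7] [221.6 184.4] [210.8 219.8]
top red 96 [154.8 122. ] [176.5 117.8] [134.5 125.8]
top red 50 [228.6 199.5] [230.2 195.5] [227.  203.5]
top green 53 [229.3 172.2] [234.7 170.9] [223.1 173.7]
scene handle@107 [[ 577.68774029 -188.8799673   107.        ]
 [ 515.8695402  -189.20798228  107.        ]
 [ 637.01256397 -188.76060853  107.        ]] top [[ 583.73789069 -189.67434432  107.        ]
 [ 519.49463621 -190.93717413  107.        ]
 [ 636.0777786  -189.03271258  107.        ]]
```

Call:
servo_tool --motion '[[[0, 0, 0.02], 0], [[0, 0, 0.045], 0], [[0, 0, 0.07], 0], [[0, 0, 0.09], 0], [[0, 0, 0.108], 0], [[0, 0, 0.122], 0], [[0, 0, 0.131], 0], [[0, 0, 0.131], 0]]'

```text
time: 13.32
position: [576.8, -189.5, 89.3]
orientation: [[1.0, -0.0, -0.001], [-0.0, -1.0, 0.0], [-0.001, -0.0, -1.0]]
force: [0.2, -0.5, -0.5]
finger_gap: 52.9
grip_force: 0.0
```

Call:
servo_tool --motion '[[[0, 0, 0], 0], [[0, 0, 0], 0], [[0, 0, 0], 0], [[0, 0, 0], 0], [[0, 0, 0], 0], [[0, 0, 0], 0]]' --fingers 0

```text
time: 14.08
position: [577.1, -189.7, 89.9]
orientation: [[1.0, -0.0, 0.0], [-0.0, -1.0, -0.0], [0.0, 0.0, -1.0]]
force: [-0.5, -1.4, 1.4]
finger_gap: 11.3
grip_force: 30.0
```

Call:
servo_tool --motion '[[[0, 0, -0.004], 0], [[0, 0, -0.01], 0], [[0, 0, -0.02], 0], [[0, 0, -0.035], 0], [[0, 0, -0.055], 0], [[0, 0, -0.078], 0], [[0, 0, -0.103], 0], [[0, 0, -0.128], 0], [[0, 0, -0.153], 0], [[0, 0, -0.178], 0], [[0, 0, -0.195], 0], [[0, 0, -0.2], 0]]'

```text
time: 15.58
position: [577.5, -189.7, 291.5]
orientation: [[1.0, -0.0, 0.002], [-0.0, -1.0, -0.001], [0.002, 0.001, -1.0]]
force: [-0.4, -0.6, -3.6]
finger_gap: 11.2
grip_force: 30.0
```

Run:
```python
from h import *
s=grab('scene');t=grab('top')
o=status.get_obs();print(o['time'],o['position'],o['orientation'].round(3),o['finger_gap'],o['force'])
np.savez('s2.npz',**s);np.savez('t2.npz',**t)
for n,f in(('scene',s),('top',t)):
    for c in('red','green'):
        for b in blobs(f,c): print(n,c,b[0],*[x.round(1) for x in b[1:]])
save(dict(pixels=np.hstack([s['pixels'][70:270,150:410],t['pixels'][70:270,120:330]])),'pics/l1.png',1.7)
```

```text
15.675 [ 576.99171756 -189.56182437  290.13491571] [[ 1. -0.  0.]
 [-0. -1. -0.]
 [ 0.  0. -1.]] 11.557810959351634 [ 0.681139   -0.04926618 -2.30691724]
scene red 52 [296.8 178.9] [296.4 174.4] [297.3 183.7]
scene red 262 [383.  199.2] [352.5 199.8] [412.5 198.6]
scene green 103 [205.6 152.3] [210.  138.8] [201.9 163.5]
top red 96 [154.8 122. ] [176.5 117.8] [134.5 125.8]
top red 51 [228.5 199.7] [226.  196.4] [231.4 203.4]
top green 46 [229.2 172.3] [234.5 171.1] [223.3 173.7]
```

View pics/l1.png

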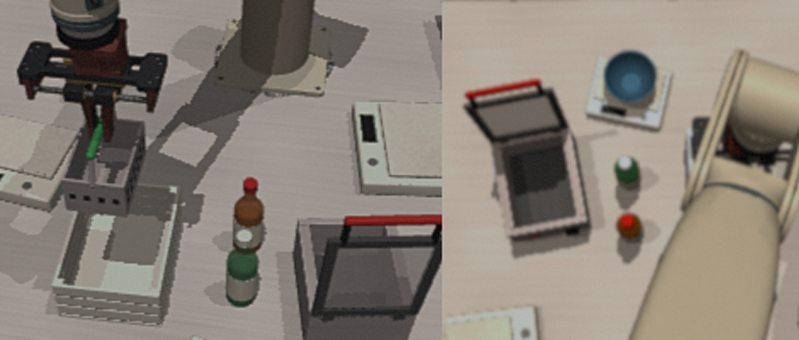

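The basket hangs level above the crate, the cover is still open, and the top view shows the whole warmer opening. I zoom on the opening and the basket to measure.

Run:
```python
from h import *
s,t=[dict(np.load(n)) for n in('s2.npz','t2.npz')]
save(dict(pixels=np.hstack([s['pixels'][120:210,175:260],t['pixels'][120:210+0,125:210]])),'pics/z2.png',4.7)
for a in(0.1745,):
    x=np.array([np.cos(a),np.sin(a),0]);y=np.array([-x[1],x[0],0]);
    h=np.array([669.1,189.3,0]); w=h-90*x
    P=[w+[0,0,90]+i*78*x+j*58*y for i,j in((-1,-1),(-1,1),(1,1),(1,-1))]+[w+[0,0,90]+i*90*x+j*75*y for i,j in((-1,-1),(-1,1))]
    print(w,((proj(t,P)-[125,120]+.5)*4.7+[85*4.7,0]).round(0))
```

```text
[580.46678771 173.67458227   0.        ] [[749. 365.]
 [576. 397.]
 [540. 170.]
 [710. 139.]
 [777. 378.]
 [553. 420.]]
```

View pics/z2.png

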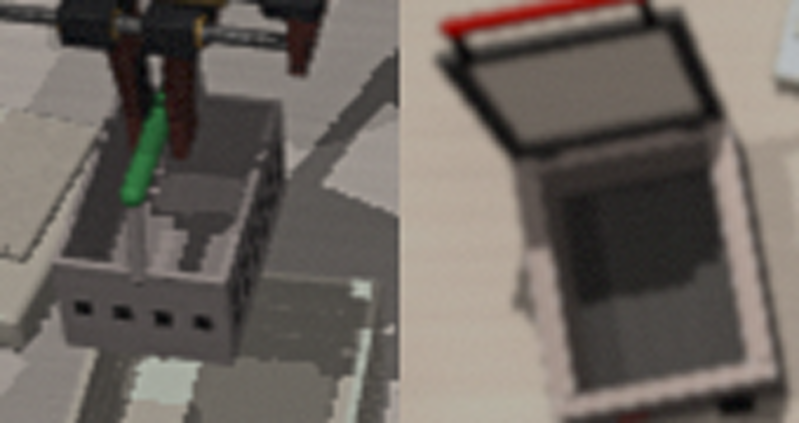

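```bash
cat >> h.py <<'E'
def edge(f,A,B,perp,sign,r=8,n=25):
    "offset (mm along perp, at mid) and slope (rad) of the image edge near the world line A-B; sign +1: brighter along perp"
    g=cv2.GaussianBlur(cv2.cvtColor(f['pixels'],cv2.COLOR_RGB2GRAY),(0,0),.8).astype(np.float32)
    L=np.linalg.norm(B-A); s=np.linspace(.12,.88,n); k=np.arange(-r,r+.01,.25)
    P=A+(B-A)*s[:,None,None]+perp*k[None,:,None]
    uv=proj(f,P.reshape(-1,3)).astype(np.float32)
    v=cv2.remap(g,uv[:,0].reshape(n,-1),uv[:,1].reshape(n,-1),cv2.INTER_LINEAR)
    d=sign*(v[:,8:]-v[:,:-8]); kk=k[4:-4]; o=kk[d.argmax(1)]; ok=d.max(1)>8
    for _ in range(4):
        p=np.polyfit((s[ok]-.5)*L,o[ok],1); e=abs(o-np.polyval(p,(s-.5)*L)); ok=(d.max(1)>8)&(e<max(1.5,1.5*np.median(e[ok])))
    return p[1].round(2),p[0].round(4),int(ok.sum())
E
python3 - <<'E'
from h import *
t=dict(np.load('t2.npz'));s=dict(np.load('s2.npz'))
a=.1745;x=np.array([np.cos(a),np.sin(a),0]);y=np.array([-x[1],x[0],0]);w=np.array([580.5,173.7,90])
for n,f in(('top',t),('scene',s)):
  for nm,hx,hy in(('in',78,58),('out',90,75)):
    c=lambda i,j:w+i*hx*x+j*hy*y
    sg=1 if nm=='in' else -1
    print(n,nm,'front',edge(f,c(-1,-1),c(-1,1),-x,sg),'right',edge(f,c(-1,-1),c(1,-1),-y,sg),'left',edge(f,c(-1,1),c(1,1),y,sg),'rear',edge(f,c(1,-1),c(1,1),x,sg))
E
```

```text
Traceback (most recent call last):
  File "h.py", line 39, in edge
    p=np.polyfit((s[ok]-.5)*L,o[ok],1); e=abs(o-np.polyval(p,(s-.5)*L)); ok=(d.max(1)>8)&(e<max(1.5,1.5*np.median(e[ok])))
TypeError: expected non-empty vector for x
```

```bash
sed -i 's/    for _ in range(4):/    if ok.sum()<6: return None\n    for _ in range(4):/' h.py
python3 - <<'E'
from h import *
t=dict(np.load('t2.npz'));s=dict(np.load('s2.npz'))
a=.1745;x=np.array([np.cos(a),np.sin(a),0]);y=np.array([-x[1],x[0],0]);w=np.array([580.5,173.7,90])
for n,f in(('top',t),('scene',s)):
  for nm,hx,hy in(('in',78,58),('out',90,75)):
    c=lambda i,j:w+i*hx*x+j*hy*y
    sg=1 if nm=='in' else -1
    print(n,nm,'front',edge(f,c(-1,-1),c(-1,1),-x,sg),'right',edge(f,c(-1,-1),c(1,-1),-y,sg),'left',edge(f,c(-1,1),c(1,1),y,sg),'rear',edge(f,c(1,-1),c(1,1),x,sg))
E
```

```text
top in front (np.float64(-1.13), np.float64(0.0034), 25) right (np.float64(-1.56), np.float64(-0.0217), 22) left (np.float64(0.95), np.float64(0.0086), 25) rear None
top out front (np.float64(0.89), np.float64(0.0017), 25) right (np.float64(-1.67), np.float64(-0.011), 23) left (np.float64(0.28), np.float64(-0.0175), 6) rear (np.float64(-2.56), np.float64(-0.0097), 19)
scene in front (np.float64(-0.85), np.float64(0.0057), 14) right (np.float64(-1.52), np.float64(0.0049), 19) left (np.float64(1.94), np.float64(0.0076), 10) rear None
scene out front None right (np.float64(-2.36), np.float64(-0.0042), 25) left None rear None
```

Call:
servo_tool --motion '[[[0, -0.004, 0], 0], [[0, -0.012, 0], 0], [[0, -0.024, 0], 0], [[0, -0.04, 0], 0], [[0, -0.058, 0], 0], [[0, -0.078, 0], 0], [[0, -0.098, 0], -0.01], [[0, -0.118, 0], -0.02], [[0, -0.138, 0], -0.03], [[0, -0.158, 0], -0.04], [[0, -0.178, 0], -0.05], [[0, -0.198, 0], -0.06]]'

```text
time: 17.18
position: [577.1, 9.8, 289.8]
orientation: [[0.998, 0.06, 0.0], [0.06, -0.998, -0.0], [0.0, 0.0, -1.0]]
force: [1.2, 0.3, -3.2]
finger_gap: 11.4
grip_force: 30.0
```

Call:
servo_tool --motion '[[[0.001, -0.02, 0], -0.012], [[0.001, -0.04, 0], -0.024], [[0.002, -0.06, 0], -0.036], [[0.002, -0.08, 0], -0.048], [[0.003, -0.1, 0], -0.06], [[0.003, -0.118, 0], -0.072], [[0, -0.134, 0], -0.084], [[-0.003, -0.147, 0], -0.096], [[-0.005, -0.157, 0], -0.108], [[-0.0065, -0.1635, 0], -0.115], [[-0.0067, -0.1665, 0], -0.12], [[-0.0067, -0.1665, 0], -0.12]]'

```text
time: 18.68
position: [560.5, 174.2, 289.8]
orientation: [[0.984, 0.179, 0.0], [0.179, -0.984, -0.0], [0.0, 0.0, -1.0]]
force: [-0.1, 0.1, -3.4]
finger_gap: 10.9
grip_force: 30.0
```

Call:
servo_tool --motion '[[[0.004, 0.0005, 0], 0], [[0.009, 0.001, 0], 0], [[0.014, 0.002, 0], 0], [[0.018, 0.0025, 0], 0], [[0.0197, 0.0027, 0.005], 0], [[0.0197, 0.0027, 0.015], 0], [[0.0197, 0.0027, 0.025], 0], [[0.0197, 0.0027, 0.035], 0], [[0.0197, 0.0027, 0.045], 0], [[0.0197, 0.0027, 0.05], 0], [[0.0197, 0.0027, 0.05], 0], [[0.0197, 0.0027, 0.05], 0]]'

```text
time: 20.18
position: [580.6, 175.2, 240.1]
orientation: [[0.984, 0.179, 0.001], [0.179, -0.984, 0.0], [0.001, -0.0, -1.0]]
force: [-1.2, -0.1, -3.2]
finger_gap: 11.2
grip_force: 30.0
```

```bash
cat > m.py <<'E'
from h import *
s=grab('scene');t=grab('top');np.savez('s3.npz',**s);np.savez('t3.npz',**t)
o=status.get_obs();p=o['position'];R=o['orientation'];print(o['time'],p.round(1),R.round(3).tolist(),o['force'].round(1),o['finger_gap'])
a=np.arctan2(R[1,0],R[0,0]);x=np.array([np.cos(a),np.sin(a),0]);y=np.array([-x[1],x[0],0]);print('yaw',a)
for f in(s,t):
    for c in('red','green'):
        for b in blobs(f,c): print(c,b[0],*[v.round(1) for v in b[1:]])
bt=p[2]-84.8
for nm,z,hs in(('rim',bt+60,1),('base',bt,1)):
    w=np.array([p[0],p[1],z]);c=lambda i,j:w+i*65*x+j*43*y
    for sg in(1,-1):
        print(nm,sg,'far',edge(s,c(1,-1),c(1,1),x,sg),'right',edge(s,c(-1,-1),c(1,-1),-y,sg),'left',edge(s,c(-1,1),c(1,1),y,sg),'near',edge(s,c(-1,-1),c(-1,1),-x,sg))
    print(((proj(s,[c(1,-1),c(1,1),c(-1,1),c(-1,-1)])-[290,80]+.5)*5).round(0).tolist())
save(dict(pixels=s['pixels'][80:200,290:450]),'pics/f_%d.png'%(o['time']*10),5)
E
python3 m.py; ls pics
```

```text
20.275 [580.6 175.2 240.2] [[0.984, 0.179, 0.001], [0.179, -0.984, 0.0], [0.001, -0.0, -1.0]] [-1.1 -0.9 -2.9] 11.250980173866237
yaw 0.17980060994977642
red 52 [296.8 178.9] [296.9 174.5] [296.6 183.6]
red 290 [381.7 199. ] [352.5 199.1] [412.5 198.8]
green 97 [371.  186.6] [369.  173.7] [372.6 196.7]
red 22 [171.6 118.8] [176.5 117.9] [166.4 119.7]
red 55 [228.6 199.7] [225.9 196.2] [231.4 203.4]
green 52 [228.9 172.3] [234.7 170.9] [223.2 173.7]
rim 1 far (np.float64(3.8), np.float64(0.0151), 25) right (np.float64(-1.74), np.float64(-0.2083), 11) left (np.float64(-3.2), np.float64(-0.0232), 12) near (np.float64(0.41), np.float64(-0.0211), 14)
rim -1 far None right (np.float64(-0.1), np.float64(0.0316), 23) left None near None
[[306.0, 674.0], [501.0, 672.0], [451.0, 459.0], [270.0, 462.0]]
base 1 far None right (np.float64(-1.27), np.float64(-0.0043), 7) left None near None
base -1 far None right (np.float64(-14.75), np.float64(0.295), 7) left (np.float64(-2.28), np.float64(0.0429), 7) near (np.float64(-0.36), np.float64(-0.0137), 11)
[[289.0, 756.0], [476.0, 753.0], [429.0, 543.0], [256.0, 545.0]]
f_202.png
g1.png
g2.png
l1.png
o1.png
scene0.png
sz.png
top0.png
tz.png
z2.png
```

Run:
```python
from h import *
s=dict(np.load('s2.npz'));t=dict(np.load('top0.npz'));s0=dict(np.load('scene0.npz'))
x=np.array([1.,0,0]);y=np.array([0,1.,0])
for nm,f,z,p in(('s2rim',s,290.1-84.8+60,(577,-189.5)),('s2base',s,290.1-84.8,(577,-189.5)),('t0rim',t,65,(577,-189.5)),('s0rim',s0,65,(577,-189.5))):
    w=np.array([*p,z]);c=lambda i,j:w+i*65*x+j*43*y
    for sg in(1,-1):
        print(nm,sg,*[(k,None if e is None else [float(v) for v in e]) for k,e in(('far',edge(f,c(1,-1),c(1,1),x,sg)),('right',edge(f,c(-1,-1),c(1,-1),-y,sg)),('left',edge(f,c(-1,1),c(1,1),y,sg)),('near',edge(f,c(-1,-1),c(-1,1),-x,sg)))])
    if nm[1]=='2': print(((proj(f,[c(1,-1),c(1,1),c(-1,1),c(-1,-1)])-[175,120]+.5)*4.7).round(0).tolist())
```

```text
s2rim 1 ('far', [-6.17, 0.005, 13.0]) ('right', [-4.31, -0.0073, 19.0]) ('left', [-1.5, -0.1591, 9.0]) ('near', [1.01, -0.0401, 13.0])
s2rim -1 ('far', [-0.19, -0.0082, 22.0]) ('right', [1.3, 0.1143, 11.0]) ('left', [1.53, -0.0026, 20.0]) ('near', None)
[[48.0, 264.0], [223.0, 286.0], [280.0, 101.0], [118.0, 84.0]]
s2base 1 ('far', [-0.96, -0.0054, 17.0]) ('right', None) ('left', [-0.56, 0.0054, 21.0]) ('near', None)
s2base -1 ('far', None) ('right', [-6.53, -0.0108, 11.0]) ('left', None) ('near', None)
[[64.0, 347.0], [232.0, 368.0], [287.0, 185.0], [130.0, 167.0]]
t0rim 1 ('far', [-5.99, 0.0083, 21.0]) ('right', [-2.96, 0.0233, 20.0]) ('left', [5.39, -0.0221, 25.0]) ('near', None)
t0rim -1 ('far', None) ('right', None) ('left', [-1.49, 0.0357, 18.0]) ('near', [-0.98, 0.0153, 15.0])
s0rim 1 ('far', [-5.73, -0.0139, 7.0]) ('right', [-4.54, -0.0092, 25.0]) ('left', [-14.61, -0.4586, 5.0]) ('near', [-4.22, -0.0068, 14.0])
s0rim -1 ('far', [-0.59, -0.0231, 21.0]) ('right', [4.63, -0.0194, 24.0]) ('left', [1.82, 0.0099, 23.0]) ('near', None)
```

Call:
servo_tool --motion '[[[0, 0.0005, 0.004], 0], [[0, 0.0012, 0.01], 0], [[0, 0.0012, 0.017], 0], [[0, 0.0012, 0.024], 0], [[0, 0.0012, 0.031], 0], [[0, 0.0012, 0.037], 0], [[0, 0.0012, 0.042], 0], [[0, 0.0012, 0.046], 0], [[0, 0.0012, 0.049], 0], [[0, 0.0012, 0.05], 0], [[0, 0.0012, 0.05], 0], [[0, 0.0012, 0.05], 0]]'

```text
time: 21.78
position: [580.7, 174.0, 190.0]
orientation: [[0.984, 0.179, 0.0], [0.179, -0.984, 0.0], [0.0, -0.0, -1.0]]
force: [-0.5, -1.0, -2.8]
finger_gap: 11.4
grip_force: 30.0
```

Run:
```python
from h import *
s=grab('scene');t=grab('top')
o=status.get_obs();print(o['time'],o['position'],o['orientation'].round(3).tolist(),o['force'],o['finger_gap'],o['grip_force'])
for f in(s,t):
    for c in('red','green'):
        for b in blobs(f,c): print(c,b[0],*[v.round(1) for v in b[1:]])
b=blobs(s,'green')[0]; p=onz(s,b[1:],o['position'][2]+17.2); print(p)
save(dict(pixels=np.hstack([s['pixels'][110:260,280:430],t['pixels'][90:240,110:260]])),'pics/fin.png',2.6)
```

```text
21.875 [580.61710274 173.95315651 189.9696652 ] [[0.984, 0.179, 0.0], [0.179, -0.984, 0.0], [0.0, 0.0, -1.0]] [ 0.45964809  0.21899332 -3.61803277] 11.220345677850604 29.993923008441925
red 48 [296.8 178.7] [296.9 174.5] [296.7 183.5]
red 292 [381.5 199. ] [352.5 199.2] [412.5 198.8]
green 20 [366.1 193.1] [365.5 189.4] [366.7 196.6]
green 30 [367.5 205.5] [365.3 202.2] [369.7 208.8]
red 17 [172.7 118.5] [176.5 118.1] [168.5 119. ]
red 51 [228.6 199.5] [226.9 195.5] [230.3 203.4]
green 57 [229. 172.] [234.7 171. ] [222.7 173.1]
[[576.17402482 177.10165378 207.1696652 ]
 [564.87230486 175.28966172 207.1696652 ]
 [586.63665703 178.77911585 207.1696652 ]]
```

View pics/fin.png

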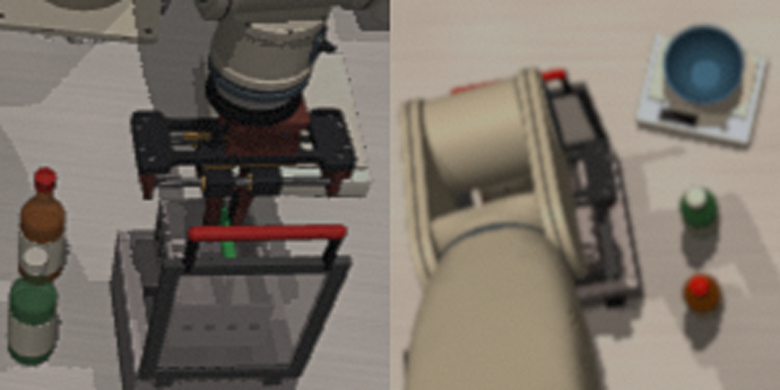

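The final view shows the basket over the opening, the cover open with its bar at (265,233), and the bottles and bowl in place. I check the handle's lateral offset for consistency with the earlier pictures.

Run:
```python
from h import *
s=dict(np.load('s2.npz'))
def chk(n,uv,p,a):
    q=onz(s,uv,p[2]+17.2)[:,:2]-p[:2]; x=np.array([np.cos(a),np.sin(a)]);y=np.array([-x[1],x[0]]); print(n,(q@np.c_[x,y]).round(1).tolist())
chk('s2',[[205.6,152.3],[210,138.8],[201.9,163.5]],np.array([577,-189.56,290.1]),0)
chk('s3',[[371,186.6],[369,173.7],[372.6,196.7]],np.array([580.6,175.2,240.2]),.18)
chk('end',[[366.1,193.1],[367.5,205.5],[365.3,202.2],[369.7,208.8]],np.array([580.6,173.95,190]),.18)
```

```text
s2 [[25.6, -0.0], [-19.1, -1.1], [61.0, 0.7]]
s3 [[20.9, 1.7], [-18.3, 3.5], [50.3, 0.5]]
end [[-3.8, 3.9], [33.6, 1.3], [23.7, -2.1], [43.3, 4.8]]
```

```bash
python3 -c "
from rig import env
print(env.hand_in())"
```

```text
the job is handed in; nothing more can be done
None
```

I handed the job in at about 22 s: the cover is fully open on its stop, and the gripper holds the basket level, squared and centred over the well to about 1–2 mm, an estimated 15 mm above the rim.

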